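# Hold a bearing roller in the beam of the bench laser micrometer

## Robot

A 6-joint arm with a two-finger parallel gripper is mounted at the origin on a cart in front of the work surface, level with it; the furniture and walls round the work are solid. World frame = base frame: x ahead of the robot, y to its left, z up, the work surface at z = 0. Lengths are in m, angles in degrees, forces in N, time in s.
With the tool pointing down it reaches from about 0.325 to 0.9 m from the base axis. Payload 6.1 kg.
Tool frame: the origin (TCP) lies at the very end of the fingers, on their centre line; the grasp point (between the pads) lies r.grip_depth behind it (r.grip_depth is the distance from the TCP to the grasp point, in m); z points along the fingers, y is the line along which they close (so a half turn about z gives the same grasp; the last joint's range is limited). The gripper opens to 87 mm and grips with 3 to 60 N. Pads are 19 mm wide; open, the fingers measure 117 mm over their backs; the gripper's body (75 mm by 190 mm) begins 51 mm behind the grasp point.
Start: joints at [-71.683, 12.628, 87.462, -0, 79.91, -7.225], TCP at [0.269, -0.564, 0.2] pointing down, gripper open.
Joint ranges: [-170.65, 170.65], [-52.31, 119.04], [5.05, 147.46], [-71.25, 251.25], [11.57, 151.72], [-153.62, 153.62]. Speed limits (degrees/s): [147.25, 147.25, 172.46, 180, 180, 180].

## Interface

Orientations are given as a 3x3 rotation matrix whose columns are the frame's x, y, z axes.
In Python, from rig import r gives the robot as it stands. The module is installed in compiled form; this text tells all that it offers.
- The arm moves only by the tool apply_moves, never from a script. Its argument "commands" is a list of rows, each a list of 6 numbers: the shift along the tool's x, y, z in cm, then the turn, a rotation vector about the tool's x, y, z in degrees. In form: [[x, y, z, rx, ry, rz], ...]. A call has 1 to 20 rows; each row shifts and turns the commanded pose from where the row before left it, along the tool's axes as they then stand; what a row does not reach is not made up. A row lasts 1/12 s, in which the tool goes at most 41.7 mm and 7.16 degrees, less where a joint would pass 70% of its speed; a pose out of reach is approached as far as the arm can. A call with a gripper value outside its range is refused whole. "jaw" is the finger opening in cm, from 0 to 8.7, set as the call begins (left out, the last holds). The fingers move at their own pace and stop on an object; "squeeze" is the grip in N (left out, the last holds). Time passes only in rows, so rows that do not move let the fingers close. It gives the time, the measured TCP pose, the force, the opening and the grip force at its end, in the units of the state.
- r.state(): the state, without advancing time (a new reading comes with each control period).
- r.get_image(name): name is "scene" or "side" or "wrist"; returns a dict with "img" (400x640x3 uint8, red, green, blue), "depth" (400x640 float32, m along the optical axis (not along the pixel's ray), 0 where there is no reading), "intrinsics" (3x3 intrinsics, pixels), "k1" (the pictures are not rectified: a ray, as slopes to the right and down, at radius r is drawn at 1 + k1 r^2 times it, then the intrinsics apply), "world_from_camera" (4x4, takes a point from camera to world coordinates); the wrist camera has in their place "mount" (4x4, takes a point from camera to tool coordinates, whose origin is the TCP and whose axes are the flange's). Camera axes: x right, y up, looking along -z (the intrinsics and any distortion apply to the point x, -y, -z); pixel columns grow to the right and rows downward; lengths in m; the calibration is good to about 2 mm. A picture is of the moment at which its call begins: read the wrist's pose just before it.
- r.close_job(): hands the job in; it is judged then, once.
Trained networks look in the newest picture that a camera, given by its name, has taken for a name from the list of things; names that differ only in an ending like _2 or _b are one class to them, and where a whole thing is asked for, a point or a joint stands for the part that bears it (a point fixed in the world has none). Each returns a list of dicts, best first, with "conf" (0 to 1); they miss things now and then, are a little off and sometimes report something else, mostly with a low value. They report only what shows in the picture. A call takes as long as a camera call. They do not tell look-alikes from the thing itself.
- r.masks_of(camera, target): "region" (400x640 bool, what is visible of it) and "at" ([row, column] as shares, 0 to 1, of the picture: columns of its width, rows of its height, amid what is visible of it).
- r.spot_point(camera, target): "at" ([row, column] as shares, 0 to 1, of the picture: columns of its width, rows of its height: a listed point, or the origin of a listed thing).
The state is a dict: "clock": time; "q": joint angles; "dq": joint speeds; "effort": joint torques, N m; "tool_pos": TCP position; "orientation": TCP orientation; "wrist_force": force on the tool from outside, world axes, zero at the start; "moment": the same for the moment, N m; "finger_gap": finger opening in m; "grip_force": force on a finger pad.
Only numpy, scipy, OpenCV 4.12 (cv2) and the standard library are available. Lean on these libraries where they do the work, as an engineer would, in place of code of your own. Each camera call takes 0.05 s, during which the arm holds its last target. There are 200 camera calls.

## Task

Measure the solid steel roller on the bench laser micrometer: take it from the parts tray, leaving the bored sleeves there, lower it gently and upright into the cup on the gauge's slide until it stands on the cup's floor, and let go of it. Then pull the slide out towards its T-bar end, by the T-bar, until the pointer beside the cup meets the line between the two measuring heads; the slide is spring-returned, so never let it snap back, and finish while still holding it steady on the line, the roller standing untouched in the cup. Do not knock the measuring heads or disturb the other things on the desk.

Things in the scene. Friction and masses are not known exactly. Their poses are not given: they have to be found in the camera images.
- roller: solid ground-steel bearing roller, plain cylinder 20 mm diameter x 24 mm high, about 50 to 80 g, standing upright in the tray (its foot 3 mm above the desk); origin at the centre of its underside, z up along its axis. The only one of the four turned parts in the tray without a bore, and the tallest
- tray: shallow plastic parts tray, 112 x 162 x 26 mm, 0.4 kg, loose; origin under its centre, x along the short side, y along the long; floor 3 mm thick, 94 x 144 mm inside. Roller and sleeves stand in it on a 44 mm (x) by 64 mm (y) rectangle about its centre, in any order: fingers that close along the tray's y have 25 mm or more free on both sides of a part
- sleeve_short: bored metal sleeve, 21 mm diameter x 14 mm, in the tray; stays there; origin at the centre of its underside
- sleeve_tall: bored steel sleeve, 21 mm diameter x 20 mm, in the tray; stays there; origin at the centre of its underside
- sleeve_mid: bored metal sleeve, 22 mm diameter x 16 mm, in the tray; stays there; origin at the centre of its underside
- gauge_base: base of the bench laser micrometer, fixed to the desk: grey plate 176 mm (x) x 180 mm (y), top 20 mm above the desk, with an upright stop block (44 mm high) at its far end; origin on the desk under the middle of the gauge, x pointing away from the T-bar end along the slide's travel, z up. Turned at most 12 degrees: the T-bar end faces the robot
- bridge: aluminium strip across the base with the two white measuring heads, each 40 mm (x) x 44 mm (y) x 63 mm, tops 84 mm above the desk, 84 mm clear gap between them with the slide running through the middle; clamped along the base at a place that differs from start to start. Origin midway between the heads, 20 mm above the desk; axes as the base
- index_line (a point): black line on the aluminium strip, 1.6 mm wide, running in y across the gap between the heads at the heads' middle (one each side of the slide); this point is on the line at the slide's +y side, 22 mm above the desk; axes as the base
- pointer (a point): tip of the narrow steel pointer that sticks out of the slide at +y beside the cup's centre (a twin at -y), 24.5 mm above the desk; axes as the base. With the slide at home it stands 50 to 70 mm beyond the line (+x of it); the slide is on the mark when pointer and line have the same x in the base's frame
- slide (a joint): travel of the slide in m: 0 at home (spring holds it there), growing as it is pulled out along the base's -x, towards the T-bar; stop at 0.085. Return spring 3.2 N at home plus 80 N per m (about 8 N at the line), little friction; let go, it runs home by itself
- cup_floor (a point): centre of the inner floor of the aluminium cup on the slide, 32.5 mm above the desk; axes as the base. The cup's bore is 23 mm wide, 15 mm deep, flaring to 31 mm across the mouth over its top 4.5 mm, 39 mm outside at the rim; rim 47.5 mm above the desk, so a seated roller stands 9 mm proud of it
- t_bar (a point): middle of the T-bar, the slide's handle: black round bar 14 mm diameter, 60 mm long along the base's y, its axis 65.5 mm above the desk, on a 10 mm post; 127 mm in front (base -x) of the cup's centre. The slide's plate below it is 29.5 mm above the desk, 36 mm wide, and the post's square foot 35.5 mm
- trace_unit: profile tracer, fixed equipment standing between the tray and the gauge; in its way the straight path from one to the other: go round its front or well over it. Black base 350 mm (x) x 200 mm (y), 70 mm high, its front edge 0.48 m ahead of the robot, y from -0.015 to -0.212; above it a drive head from 0.54 m ahead, 0.17 to 0.25 m above the desk, and behind that a column 0.30 m high
- v_block: small steel V block, 45 x 40 x 32 mm, bystander in front of the profile tracer; origin at the centre of its underside
- loupe: black eyepiece magnifier, 39 mm diameter x 38 mm, bystander right of the profile tracer; origin at the centre of its underside
There are look-alikes about, which are no part of the job. What is shaped like the roller but blue or red is not meant.

How it is judged:
By the outcome, as a careful person would: the job done as asked, in the order asked, and still so for the second after the job is handed in, while the arm keeps its last pose, push and grip.
It also fails if it takes over 59 s, if anything falls off the work surface, if the arm or the gripper's body presses on something with over 40 N, if the wrist force passes 120 N, or if a joint passes its speed limit or range.

## Working session

There is one attempt and no reset: what is moved stays moved. The work goes in short steps, Python scripts to look and compute and a tool call to move; the robot and the scene stay as the last step left them, time stands still between calls to the robot, and variables do not carry over. Pictures are saved under pics/ and viewed, at most 10 in all, crops included, and the job is handed in when it is done.

Besides the shell and the picture viewer there is one more tool, called after "Emit:" as name(argument=value, ...), one argument or row to a line, values as JSON. apply_moves: Moves the arm, as the interface text tells. Its arguments: {"type":"object","properties":{"commands":{"type":"array"},"jaw":{"type":"number"},"squeeze":{"type":"number"}},"required":["commands"]}

```bash
mkdir -p pics; cat > h.py <<'E'
import numpy as np, cv2
from rig import r
def pose():
    s=r.state(); T=np.eye(4); T[:3,:3]=np.array(s["orientation"]); T[:3,3]=s["tool_pos"]; return T
def shot(name,png=None):
    T=pose(); d=r.get_image(name)
    d["W"]=np.array(d["world_from_camera"]) if "world_from_camera" in d else T@np.array(d["mount"])
    if png: cv2.imwrite("pics/"+png,d["img"][:,:,::-1])
    return d
def ray(d,u,v):
    K=np.array(d["intrinsics"]); k=d["k1"]
    x=(u-K[0,2])/K[0,0]; y=(v-K[1,2])/K[1,1]; a,b=x,y
    for _ in range(20):
        f=1+k*(a*a+b*b); a,b=x/f,y/f
    return np.array([a,-b,-1.])
def at_depth(d,u,v,z=None):
    if z is None: z=d["depth"][int(round(v)),int(round(u))]
    return (d["W"]@np.append(ray(d,u,v)*z,1))[:3]
def at_z(d,u,v,h):
    o=d["W"][:3,3]; q=d["W"][:3,:3]@ray(d,u,v); return o+q*(h-o[2])/q[2]
def px(a): return a[1]*640,a[0]*400
def proj(d,p):
    c=np.linalg.inv(d["W"])@np.append(p,1); x,y=c[0]/-c[2],-c[1]/-c[2]
    f=1+d["k1"]*(x*x+y*y); K=np.array(d["intrinsics"]); return K[0,0]*x*f+K[0,2],K[1,1]*y*f+K[1,2]
E
python3 - <<'E'
from h import *
np.set_printoptions(precision=4,suppress=True)
print(r.grip_depth,r.state()["orientation"])
Z=dict(roller=.015,sleeve_short=.01,sleeve_tall=.012,sleeve_mid=.01,tray=0,gauge_base=0,bridge=.02,index_line=.022,pointer=.0245,cup_floor=.0325,t_bar=.0655,v_block=0,loupe=0)
for c in ["scene","side","wrist"]:
    d=shot(c,c+"0.png"); print(c,d["W"][:3,3])
    for n,z in Z.items():
        for o in r.spot_point(c,n)[:3]:
            u,v=px(o["at"]); print(n,round(o["conf"],2),round(u),round(v),at_z(d,u,v,z))
E
```

```text
0.0187 [[ 0.9023  0.4312 -0.0006]
 [ 0.4312 -0.9023  0.0018]
 [ 0.0002 -0.0019 -1.    ]]
scene [-0.2889 -0.5201  0.5922]
roller 0.7 394 289 [ 0.3614 -0.3442  0.015 ]
roller 0.6 438 246 [ 0.5706 -0.3869  0.015 ]
roller 0.45 421 259 [ 0.4977 -0.3638  0.015 ]
sleeve_short 0.6 395 263 [ 0.4563 -0.3118  0.01  ]
sleeve_tall 0.39 395 255 [ 0.4858 -0.3022  0.012 ]
sleeve_mid 0.56 422 273 [ 0.4494 -0.3809  0.01  ]
tray 0.92 409 259 [ 0.5006 -0.3337  0.    ]
gauge_base 0.59 275 196 [0.6091 0.1511 0.    ]
bridge 0.66 265 196 [0.5665 0.1587 0.02  ]
bridge 0.63 273 197 [0.5725 0.1314 0.02  ]
index_line 0.57 261 197 [0.5523 0.1609 0.022 ]
pointer 0.74 276 183 [0.6529 0.174  0.0245]
pointer 0.71 268 196 [0.5656 0.1431 0.0245]
cup_floor 0.69 283 185 [0.6377 0.136  0.0325]
t_bar 0.62 259 188 [0.5294 0.1503 0.0655]
v_block 0.56 315 240 [ 0.4589 -0.0876  0.    ]
v_block 0.51 410 262 [ 0.4921 -0.3391  0.    ]
loupe 0.54 398 231 [ 0.6084 -0.2669  0.    ]
side [-0.026  -0.8334  0.576 ]
roller 0.65 354 297 [ 0.3695 -0.3572  0.015 ]
roller 0.51 321 162 [0.665  0.2015 0.015 ]
roller 0.5 414 279 [ 0.5032 -0.3836  0.015 ]
sleeve_tall 0.41 386 263 [ 0.4935 -0.308   0.012 ]
sleeve_mid 0.72 385 265 [ 0.4896 -0.3093  0.01  ]
sleeve_mid 0.59 396 286 [ 0.4635 -0.3755  0.01  ]
tray 0.88 392 273 [ 0.4929 -0.3311  0.    ]
gauge_base 0.97 313 178 [0.5958 0.1444 0.    ]
bridge 0.72 394 287 [ 0.4482 -0.3824  0.02  ]
bridge 0.63 305 176 [0.5619 0.1354 0.02  ]
index_line 0.94 302 169 [0.578  0.1772 0.022 ]
pointer 0.54 320 164 [0.644  0.1748 0.0245]
pointer 0.46 416 242 [ 0.5907 -0.2991  0.0245]
cup_floor 0.55 326 163 [0.6545 0.1596 0.0325]
t_bar 0.66 291 166 [0.5173 0.1347 0.0655]
t_bar 0.27 415 240 [ 0.5487 -0.3317  0.0655]
v_block 0.83 312 228 [ 0.4462 -0.0879  0.    ]
loupe 0.54 412 242 [ 0.6125 -0.2701  0.    ]
wrist [ 0.3321 -0.5345  0.3855]
```

```bash
python3 -c "
import cv2,numpy as np
a=[cv2.imread(f'pics/{c}0.png') for c in('scene','side','wrist')]
a.append(np.zeros_like(a[0]))
cv2.imwrite('pics/all0.png',cv2.resize(np.vstack([np.hstack(a[:2]),np.hstack(a[2:])]),(800,500),interpolation=cv2.INTER_AREA))"
```

```text
(no output)
```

View pics/scene0.png

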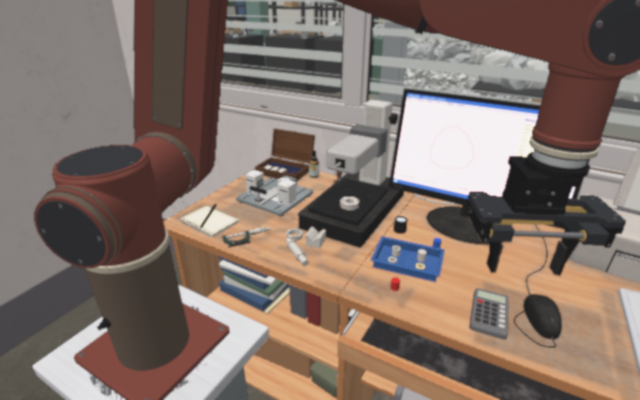

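View pics/all0.png

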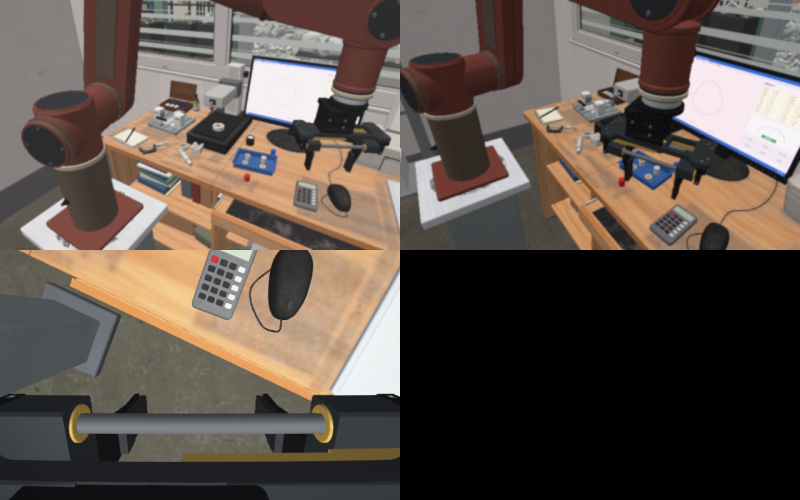

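Candidates in the scene view: red decoy on the desk (395,284), blue decoy (437,243), and four tray parts (~395,250), (392,262), (421,255), (420,267). The roller is one of the four tray parts, so I'll look from above.

Emit:
apply_moves(
  commands=[
    [2.19, -1.55, 0, 0, 0, 0],
    [2.19, -1.55, 0, 0, 0, 0],
    [2.19, -1.55, 0, 0, 0, 0],
    [2.19, -1.55, 0, 0, 0, 0],
    [2.19, -1.55, 0, 0, 0, 0],
    [2.19, -1.55, 0, 0, 0, 0],
    [2.19, -1.55, 0, 0, 0, 0],
    [2.19, -1.55, 0, 0, 0, 0],
    [2.19, -1.55, 0, 0, 0, 0],
    [2.19, -1.55, 0, 0, 0, 0],
    [0, 0, 0, 0, 0, 5.1],
    [0, 0, 0, 0, 0, 5.1],
    [0, 0, 0, 0, 0, 5.1],
    [0, 0, 0, 0, 0, 5.1],
    [0, 0, 0, 0, 0, 5.1],
    [0, 0, 0, 0, 0, 0],
  ],
)

```text
clock: 3.43
tool_pos: [0.4003, -0.3296, 0.1997]
orientation: [[1.0, -0.002, 0.0], [-0.002, -1.0, -0.0], [0.0, 0.0, -1.0]]
wrist_force: [-0.4, 0.5, -0.1]
finger_gap: 0.087
grip_force: 0.0
```

```bash
python3 - <<'E'
from h import *
np.set_printoptions(precision=4,suppress=True)
d=shot("wrist","w1.png"); print(pose(), np.array(d["mount"])); 
for n,z in dict(roller=.003,sleeve_short=.003,sleeve_tall=.003,sleeve_mid=.003,tray=0).items():
    for o in r.spot_point("wrist",n)[:4]:
        u,v=px(o["at"]); print(n,round(o["conf"],2),round(u),round(v),at_z(d,u,v,z))
E
```

```text
[[ 1.      0.0025  0.0001  0.4003]
 [ 0.0025 -1.     -0.0002 -0.3296]
 [ 0.0001  0.0002 -1.      0.1997]
 [ 0.      0.      0.      1.    ]] [[ 0.0001  0.9664  0.2571  0.0694]
 [ 1.     -0.0003  0.0009  0.0009]
 [ 0.0009  0.2571 -0.9664 -0.1859]
 [ 0.      0.      0.      1.    ]]
roller 0.89 354 62 [ 0.5131 -0.3642  0.003 ]
roller 0.75 333 183 [ 0.3852 -0.3431  0.003 ]
sleeve_short 0.74 295 113 [ 0.4618 -0.3027  0.003 ]
sleeve_tall 0.57 291 71 [ 0.5048 -0.2985  0.003 ]
sleeve_mid 0.62 359 107 [ 0.4678 -0.3709  0.003 ]
tray 0.57 322 90 [ 0.4862 -0.3307  0.    ]
```

View pics/w1.png

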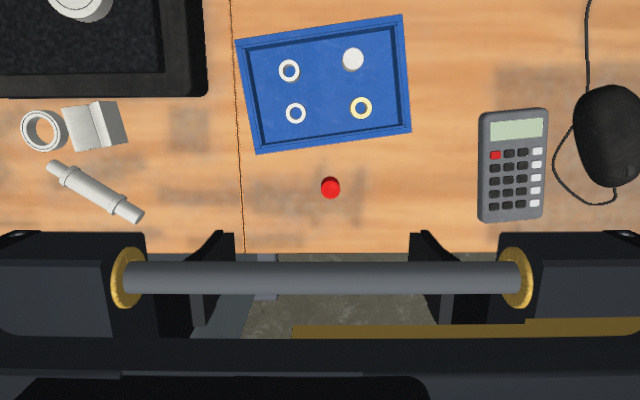

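The top-down view shows the roller as the solid white disc at (353,59). The other three, (289,70), (296,113) and (361,107), are bored, and the red (330,187) is a decoy.

```bash
cat > loc.py <<'E'
from h import *
np.set_printoptions(precision=4,suppress=True)
def roller(d):
    g=d["img"].astype(int); m=((g.min(2)>130)&(g.max(2)-g.min(2)<40)).astype(np.uint8)
    out=[]
    n,l,s,c=cv2.connectedComponentsWithStats(m)
    for i in range(1,n):
        if 150<s[i,4]<6000: out.append((at_z(d,*c[i],.027),s[i,4],c[i]))
    return out
E
python3 - <<'E'
from loc import *
d=shot("wrist")
for o in roller(d): print(o)
print(at_depth(d,353,59), d["depth"][59,353])
m=r.masks_of("wrist","tray")[0]["region"].astype(np.uint8)
c=max(cv2.findContours(m,0,2)[0],key=cv2.contourArea); b=cv2.boxPoints(cv2.minAreaRect(c))
w=np.array([at_z(d,*p,.026) for p in b]); print(w,w.mean(0))
for i in range(4):
    e=w[i]-w[i-1]; print(np.linalg.norm(e),np.degrees(np.arctan2(e[1],e[0])))
d=shot("side")
E
```

```text
(array([ 0.5616, -0.0973,  0.027 ]), np.int32(627), array([76.1148,  6.6284]))
(array([ 0.5134, -0.3604,  0.027 ]), np.int32(397), array([352.8791,  58.9698]))
(array([ 0.5034, -0.2986,  0.027 ]), np.int32(258), array([289.0581,  69.7713]))
(array([ 0.4508, -0.0898,  0.027 ]), np.int32(1745), array([ 86.2579, 125.3117]))
(array([ 0.4629, -0.3042,  0.027 ]), np.int32(215), array([295.4744, 112.5116]))
(array([ 0.4474, -0.0399,  0.027 ]), np.int32(677), array([ 39.9069, 129.0369]))
(array([ 0.4471, -0.5289,  0.027 ]), np.int32(1069), array([516.2629, 129.6614]))
(array([ 0.3816, -0.0839,  0.027 ]), np.int32(1452), array([ 91.5709, 191.0579]))
[ 0.5132 -0.3604  0.0284] 0.33387336Traceback (most recent call last):
  File "<stdin>", line 5, in <module>
IndexError: list index out of range
```

Emit:
apply_moves(
  commands=[
    [1.885, 0.513, 1.9, 0, 0, 0],
    [1.885, 0.513, 1.9, 0, 0, 0],
    [1.885, 0.513, 1.9, 0, 0, 0],
    [1.885, 0.513, 1.9, 0, 0, 0],
    [1.885, 0.513, 1.9, 0, 0, 0],
    [1.885, 0.513, 1.9, 0, 0, 0],
    [0, 0, 0, 0, 0, -4.6],
    [0, 0, 0, 0, 0, -4.6],
    [0, 0, 0, 0, 0, 0],
    [0, 0, 0, 0, 0, 0],
  ],
)

```text
clock: 4.67
tool_pos: [0.5134, -0.3603, 0.0855]
orientation: [[0.987, 0.159, -0.0], [0.159, -0.987, 0.0], [-0.0, -0.0, -1.0]]
wrist_force: [0.5, -0.6, 0.6]
finger_gap: 0.087
grip_force: 0.0
```

```bash
python3 - <<'E'
from loc import *
d=shot("wrist","w2.png"); T=pose(); print(T[:3])
for o in roller(d): print(o[1],o[2],o[0],"tool",np.linalg.inv(T)@np.append(o[0],1))
E
```

```text
[[ 0.9874  0.1583  0.0002  0.5134]
 [ 0.1583 -0.9874 -0.0002 -0.3604]
 [ 0.0002  0.0002 -1.      0.0858]]
1495 [201.8207  21.6207] [ 0.6218 -0.2653  0.027 ] tool [ 0.1221 -0.0768  0.0588  1.    ]
395 [235.762  202.0709] [ 0.5049 -0.2991  0.027 ] tool [ 0.0014 -0.062   0.0588  1.    ]
585 [321.4154 203.535 ] [ 0.5138 -0.3608  0.027 ] tool [0.0003 0.0004 0.0588 1.    ]
204 [244.3382 250.0735] [ 0.4684 -0.3091  0.027 ] tool [-0.0363 -0.0578  0.0588  1.    ]
```

View pics/w2.png

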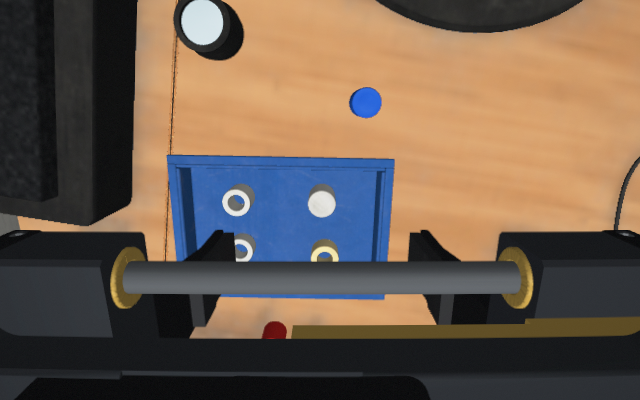

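The close view confirms it: the roller is the solid disc at (321,203), centred between the fingers. I'll narrow the jaw to 4 cm so the fingers clear the tray wall and the neighbouring sleeve, then descend.

Emit:
apply_moves(
  commands=[
    [0, 0, 0, 0, 0, 0],
    [0, 0, 0, 0, 0, 0],
    [0, 0, 0, 0, 0, 0],
    [0, 0, 1.2, 0, 0, 0],
    [0, 0, 1.2, 0, 0, 0],
    [0, 0, 1.2, 0, 0, 0],
    [0, 0, 1.2, 0, 0, 0],
    [0, 0, 1.0, 0, 0, 0],
    [0, 0, 0.8, 0, 0, 0],
    [0, 0, 0, 0, 0, 0],
    [0, 0, 0, 0, 0, 0],
  ],
  jaw=4.0,
)

```text
clock: 5.63
tool_pos: [0.5129, -0.3599, 0.0187]
orientation: [[0.987, 0.161, -0.001], [0.161, -0.987, 0.001], [-0.001, -0.001, -1.0]]
wrist_force: [-0.2, -0.6, 0.5]
finger_gap: 0.0402
grip_force: 0.0
```

Emit:
apply_moves(
  commands=[
    [0, 0, 0, 0, 0, 0],
    [0, 0, 0, 0, 0, 0],
    [0, 0, 0, 0, 0, 0],
    [0, 0, 0, 0, 0, 0],
    [0, 0, 0, 0, 0, 0],
    [0, 0, 0, 0, 0, 0],
  ],
  jaw=1.0,
  squeeze=15,
)

```text
clock: 6.13
tool_pos: [0.5135, -0.3605, 0.02]
orientation: [[0.987, 0.161, 0.0], [0.161, -0.987, -0.0], [0.0, 0.0, -1.0]]
wrist_force: [-0.4, 0.7, 0.4]
finger_gap: 0.0124
grip_force: 0.0
```

```bash
python3 - <<'E'
from loc import *
s=r.state(); print(s["finger_gap"],s["grip_force"],s["tool_pos"])
d=shot("wrist","w3.png")
a=d["img"][150:330,180:460]; b=shot("side")["img"][200:350,320:500]; 
cv2.imwrite("pics/w3c.png",np.hstack([cv2.resize(a,(560,360)),cv2.copyMakeBorder(cv2.resize(b,(240,200)),0,160,0,0,0)])[:,:,::-1])
E
```

```text
0.012377833430057501 0.0 [ 0.5135 -0.3605  0.02  ]
```

View pics/w3c.png

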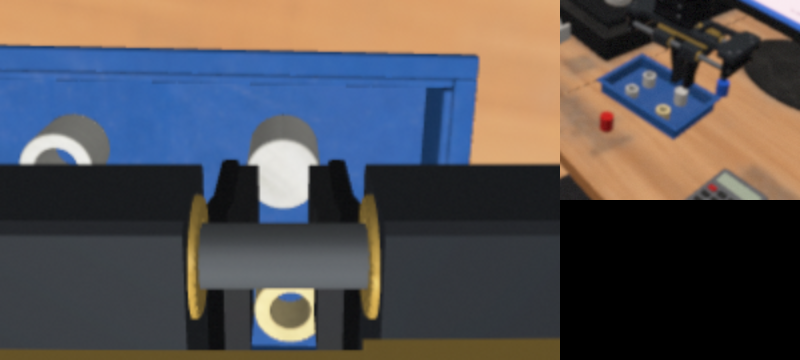

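The roller still stands upright, but just ahead (+x) of the closed fingers, so it was squeezed out forwards. I'll open, rise and remeasure.

Emit:
apply_moves(
  commands=[
    [0, 0, 0, 0, 0, 0],
    [0, 0, 0, 0, 0, 0],
    [0, 0, 0, 0, 0, 0],
    [0, 0, 0, 0, 0, 0],
    [0, 0, 0, 0, 0, 0],
    [0, 0, -1.0, 0, 0, 0],
    [0, 0, -1.0, 0, 0, 0],
    [0, 0, -1.0, 0, 0, 0],
    [0, 0, -1.0, 0, 0, 0],
    [0, 0, 0, 0, 0, 0],
  ],
  jaw=4.0,
)

```text
clock: 7.07
tool_pos: [0.5152, -0.362, 0.0635]
orientation: [[0.987, 0.161, 0.004], [0.161, -0.987, -0.004], [0.004, 0.004, -1.0]]
wrist_force: [1.2, -0.3, 0.7]
finger_gap: 0.0399
grip_force: 0.0
```

```bash
python3 - <<'E'
from loc import *
d=shot("wrist","w4.png"); T=pose(); print(T[:3])
for o in roller(d): print(o[1],o[2],o[0],"tool",np.linalg.inv(T)@np.append(o[0],1))
for o in r.spot_point("wrist","roller")[:3]: print(o["conf"],px(o["at"]),at_z(d,*px(o["at"]),.003))
cv2.imwrite("pics/w4c.png",cv2.resize(d["img"][100:300,180:460],(800,571))[:,:,::-1])
# tool tip projection
print([proj(d,(T@np.array([0,0,z,1]))[:3]) for z in (0,.02,.033)])
E
```

```text
[[ 0.987   0.1606  0.0032  0.5147]
 [ 0.1606 -0.987  -0.0029 -0.3615]
 [ 0.0027  0.0034 -1.      0.0623]]
1601 [186.2136  18.4866] [ 0.6204 -0.2652  0.027 ] tool [ 0.1197 -0.0782  0.0353  1.    ]
478 [225.0397 213.159 ] [ 0.505  -0.2991  0.027 ] tool [ 0.0003 -0.0633  0.035   1.    ]
691 [318.2981 214.8683] [ 0.5138 -0.3608  0.027 ] tool [-0.0009 -0.001   0.0352  1.    ]
0.97 (363.072, 105.4) [ 0.5887 -0.3798  0.003 ]
0.66 (319.296, 203.6) [ 0.515  -0.3613  0.003 ]
[(np.float64(319.4500751238246), np.float64(232.03174103374982)), (np.float64(319.61314450327177), np.float64(220.84385142093078)), (np.float64(319.70454883795986), np.float64(214.57526774169963))]
```

View pics/w4c.png

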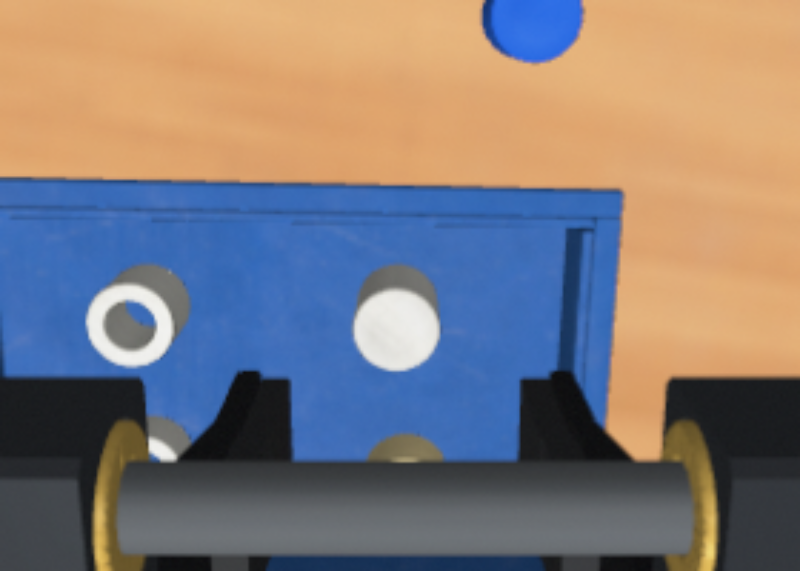

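The roller has not moved ((319,214), same world position). The fingers were still closing, with only the recessed tips around its top. I'll retry about 3 mm deeper and wait longer.

Emit:
apply_moves(
  commands=[
    [0, 0, 1.1, 0, 0, 0],
    [0, 0, 1.1, 0, 0, 0],
    [0, 0, 1.1, 0, 0, 0],
    [0, 0, 1.0, 0, 0, 0],
    [0, 0, 0, 0, 0, 0],
    [0, 0, 0, 0, 0, 0],
    [0, 0, 0, 0, 0, 0],
  ],
  jaw=4.0,
)

```text
clock: 7.75
tool_pos: [0.5133, -0.3603, 0.0163]
orientation: [[0.987, 0.161, -0.0], [0.161, -0.987, 0.0], [-0.0, -0.0, -1.0]]
wrist_force: [-0.3, -0.2, -0.0]
finger_gap: 0.0402
grip_force: 0.0
```

Emit:
apply_moves(
  commands=[
    [0, 0, 0, 0, 0, 0],
    [0, 0, 0, 0, 0, 0],
    [0, 0, 0, 0, 0, 0],
    [0, 0, 0, 0, 0, 0],
    [0, 0, 0, 0, 0, 0],
    [0, 0, 0, 0, 0, 0],
    [0, 0, 0, 0, 0, 0],
    [0, 0, 0, 0, 0, 0],
  ],
  jaw=1.3,
  squeeze=15,
)

```text
clock: 8.42
tool_pos: [0.5133, -0.3603, 0.0167]
orientation: [[0.987, 0.161, -0.0], [0.161, -0.987, -0.0], [-0.0, 0.0, -1.0]]
wrist_force: [0.6, -1.0, -0.4]
finger_gap: 0.0134
grip_force: 0.0
```

```bash
python3 - <<'E'
from loc import *
for i in range(2):
    d=shot("wrist"); s=r.state(); print(s["clock"],s["finger_gap"],s["grip_force"],s["tool_pos"])
np.save("/tmp/d.npy",d["depth"])
# points in tool frame near fingertips: inner faces
T=pose(); P=[]
for v in range(150,330,3):
    for u in range(180,460,3):
        z=d["depth"][v,u]
        if z>0:
            t=np.linalg.inv(T)@np.append(at_depth(d,u,v,z),1)
            if abs(t[1])<.03 and t[2]<.008: P.append(t[:3])
P=np.array(P)*1000; 
for sgn in(-1,1):
    for a in range(-60,8,4):
        q=P[(P[:,1]*sgn>0)&(P[:,2]>=a)&(P[:,2]<a+4)&(abs(P[:,0])<14)]
        if len(q): print(sgn,a,len(q),q[:,1].min(),q[:,1].max(),q[:,0].min(),q[:,0].max())
E
```

```text
8.4667 0.013412851353170987 0.0 [ 0.5134 -0.3603  0.0167]
8.5167 0.012857571040850427 0.0 [ 0.5133 -0.3603  0.0166]
-1 -60 8 -14.067701889833431 -6.7404744139551305 8.57977811431143 10.292219708809448
-1 -56 9 -15.6234052555045 -6.960789544944237 8.282204276483295 10.135085127907061
-1 -52 11 -15.768285215373407 -7.109608789676606 8.375028133454032 10.486756672377528
-1 -48 14 -14.93972924519149 -5.991743637412117 4.440936330903256 10.690248679453006
-1 -44 9 -14.305521116226933 -6.156707828339575 8.303143000411794 10.380498929069892
-1 -40 7 -14.485812182041425 -6.453071278437653 8.393027463825643 10.616234696728345
-1 -36 7 -13.5604380367014 -6.607090973787338 8.453782683419009 10.140801903395946
-1 -32 6 -13.93127023726834 -6.83254998144181 8.044155675213439 10.130995427882317
-1 -28 6 -14.213399303353775 -6.937722771698435 8.107165137357985 10.436240470164782
-1 -16 13 -7.551113304427689 -1.2475930483752118 -8.410228219565607 10.267323308886578
-1 -12 33 -6.0813769008925265 -1.2140275477427047 -9.461815600183277 9.786208525461305
-1 -8 3 -6.2031914474137 -1.2476058759583464 7.757
[... 805 characters left out ...]
807225152 8.497387023856051 10.353792361363357
1 -32 7 7.559094950322795 16.133458019229664 8.10147278971851 10.284982336899562
1 -28 7 7.675602827590611 14.97076957999964 8.68598126780007 10.392212497922216
1 -16 14 0.3665045220421631 8.286223808926477 -8.562051327316468 10.174660066617047
1 -12 47 0.3654739916608418 9.974286193800294 -8.640522702816844 10.559060158913836
1 -8 5 0.36151910066271886 8.444035079157974 7.074714141502958 10.361982815607739
1 -4 6 0.35372084820463334 10.315034007293958 3.783458439418519 10.674404920031687
1 0 6 0.3439682011367601 8.91668700260502 6.578357300315418 10.748472526465491
1 4 3 0.3332058617538519 10.722987922394553 2.669242245404768 10.751080344665208
```

```bash
python3 - <<'E'
from loc import *
d=shot("wrist"); T=pose(); I=np.linalg.inv(T); print(d["intrinsics"],d["k1"])
for u in (296,300,344,348):
    print(u,[(v,*(I@np.append(at_depth(d,u,v),1))[:3].round(3),*d["img"][v,u]) for v in range(212,262,6)])
for c in("side","scene"):
    d=shot(c); I=np.linalg.inv(T)
    u0,v0=proj(d,T[:3,3]); print(c,u0,v0)
    vv,uu=np.mgrid[max(0,int(v0)-60):int(v0)+20,int(u0)-50:int(u0)+50]
    t=np.array([(I@np.append(at_depth(d,u,v),1))[:3] for v,u in zip(vv.ravel(),uu.ravel())])
    dark=np.array([d["img"][v,u].max()<90 for v,u in zip(vv.ravel(),uu.ravel())])
    k=dark&(abs(t[:,0])<.015)&(abs(t[:,1])<.03)
    print("dark z max per side",[np.sort(t[k&(t[:,1]*s>0),2])[-8:].round(4) for s in(-1,1)])
    cv2.imwrite(f"pics/{c}5.png",cv2.resize(d["img"][max(0,int(v0)-60):int(v0)+30,int(u0)-60:int(u0)+60],(400,300),interpolation=cv2.INTER_CUBIC)[:,:,::-1])
cv2.imwrite("pics/s5.png",np.hstack([cv2.imread("pics/side5.png"),cv2.imread("pics/scene5.png")]))
E
```

```text
[[348.9036   0.     321.363 ]
 [  0.     348.9036 198.2076]
 [  0.       0.       1.    ]] -0.028490101338001096
296 [(212, np.float64(0.008), np.float64(-0.015), np.float64(0.013), np.uint8(58), np.uint8(105), np.uint8(178)), (218, np.float64(0.004), np.float64(-0.015), np.float64(0.013), np.uint8(62), np.uint8(108), np.uint8(179)), (224, np.float64(0.001), np.float64(-0.015), np.float64(0.011), np.uint8(67), np.uint8(108), np.uint8(181)), (230, np.float64(0.01), np.float64(-0.012), np.float64(-0.025), np.uint8(17), np.uint8(19), np.uint8(24)), (236, np.float64(0.01), np.float64(-0.011), np.float64(-0.032), np.uint8(14), np.uint8(14), np.uint8(17)), (242, np.float64(0.01), np.float64(-0.011), np.float64(-0.04), np.uint8(14), np.uint8(12), np.uint8(14)), (248, np.float64(0.009), np.float64(-0.011), np.float64(-0.044), np.uint8(21), np.uint8(21), np.uint8(23)), (254, np.float64(0.009), np.float64(-0.01), np.float64(-0.049), np.uint8(21), np.uint8(21), np.uint8(23)), (260, np.float64(0.008), np.float64(-0.01), np.float64(-0.055), np.uint8(24), np.uint8(26), np.uint8(26))]
300 [(212, np
[... 2675 characters left out ...]
t8(17)), (254, np.float64(0.008), np.float64(0.012), np.float64(-0.049), np.uint8(22), np.uint8(23), np.uint8(24)), (260, np.float64(0.008), np.float64(0.012), np.float64(-0.055), np.uint8(24), np.uint8(25), np.uint8(26))]
side 409.5613473188833 271.03480215660807
dark z max per side [array([-0.024 , -0.024 , -0.0239, -0.0238, -0.0238, -0.0233, -0.0232,
       -0.0229]), array([-0.0251, -0.025 , -0.0249, -0.0246, -0.0245, -0.0243, -0.0238,
       -0.0238])]
scene 421.6868569474673 254.2929275167455
dark z max per side [array([-0.0271, -0.0271, -0.0271, -0.0264, -0.0244, -0.0235, -0.0234,
       -0.0233]), array([-0.0281, -0.0271, -0.0258, -0.0238, -0.0232, -0.0226, -0.0225,
       -0.0213])]
```

View pics/s5.png

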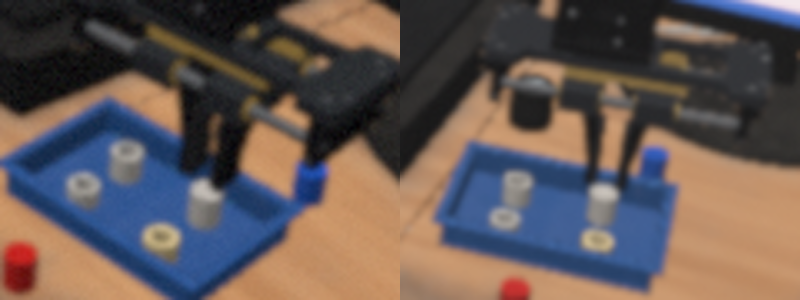

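Every camera shows the fingertips ending about 24 mm short of the reported TCP, so they were above the roller. This image shows the tips just over its top, (205,185) on the left and (603,185) on the right. I'll open, go 21 mm lower and grip the top 7–8 mm.

Emit:
apply_moves(
  commands=[
    [0, 0, 0, 0, 0, 0],
    [0, 0, 0, 0, 0, 0],
    [0, 0, 0, 0, 0, 0],
    [0, 0, 0, 0, 0, 0],
    [0, 0, 0, 0, 0, 0],
    [0, 0, 0, 0, 0, 0],
    [0, 0, 0.7, 0, 0, 0],
    [0, 0, 0.7, 0, 0, 0],
    [0, 0, 0.7, 0, 0, 0],
    [0, 0, 0, 0, 0, 0],
    [0, 0, 0, 0, 0, 0],
  ],
  jaw=4.0,
)

```text
clock: 9.58
tool_pos: [0.5126, -0.3596, -0.0057]
orientation: [[0.987, 0.161, -0.002], [0.161, -0.987, 0.002], [-0.001, -0.002, -1.0]]
wrist_force: [0.6, 0.5, -0.3]
finger_gap: 0.0399
grip_force: 0.0
```

Emit:
apply_moves(
  commands=[
    [0, 0, 0, 0, 0, 0],
    [0, 0, 0, 0, 0, 0],
    [0, 0, 0, 0, 0, 0],
    [0, 0, 0, 0, 0, 0],
    [0, 0, 0, 0, 0, 0],
    [0, 0, 0, 0, 0, 0],
    [0, 0, 0, 0, 0, 0],
  ],
  jaw=1.0,
  squeeze=15,
)

```text
clock: 10.17
tool_pos: [0.5136, -0.3605, -0.004]
orientation: [[0.987, 0.161, 0.001], [0.161, -0.987, -0.0], [0.0, 0.001, -1.0]]
wrist_force: [-0.1, 0.2, 2.1]
finger_gap: 0.0191
grip_force: 15.0
```

Gripped at 15 N. I'll lift and go round the front of the tracer.

Emit:
apply_moves(
  commands=[
    [0, 0, -1.0, 0, 0, 0],
    [0, 0, -2.0, 0, 0, 0],
    [0, 0, -3.0, 0, 0, 0],
    [0, 0, -3.0, 0, 0, 0],
    [0, 0, -3.0, 0, 0, 0],
    [0, 0, -3.0, 0, 0, 0],
    [0, 0, -3.0, 0, 0, 0],
    [0, 0, -2.0, 0, 0, 0],
    [-1.0, -0.2, -1.0, 0, 0, 0],
    [-2.0, -0.4, 0, 0, 0, 0],
    [-2.5, -0.4, 0, 0, 0, 0],
    [-2.5, -0.4, 0, 0, 0, 0],
    [-2.0, -0.4, 0, 0, 0, 0],
    [-1.2, -0.2, 0, 0, 0, 0],
  ],
)

```text
clock: 11.33
tool_pos: [0.3977, -0.3583, 0.2061]
orientation: [[0.987, 0.16, -0.001], [0.16, -0.987, -0.0], [-0.001, 0.0, -1.0]]
wrist_force: [0.6, 0.1, -0.7]
finger_gap: 0.0192
grip_force: 15.0
```

Emit:
apply_moves(
  commands=[
    [0.25, -1.5, 0, 0, 0, 0],
    [0.4, -2.5, 0, 0, 0, 0],
    [0.5, -3.1, 0, 0, 0, 0],
    [0.5, -3.1, 0, 0, 0, 0],
    [0.5, -3.1, 0, 0, 0, 0],
    [0.5, -3.1, 0, 0, 0, 0],
    [0.5, -3.1, 0, 0, 0, 0],
    [0.5, -3.1, 0, 0, 0, 0],
    [0.5, -3.1, 0, 0, 0, 0],
    [0.5, -3.1, 0, 0, 0, 0],
    [0.5, -3.1, 0, 0, 0, 0],
    [0.5, -3.1, 0, 0, 0, 0],
    [0.5, -3.1, 0, 0, 0, 0],
    [0.5, -3.1, 0, 0, 0, 0],
    [0.5, -3.1, 0, 0, 0, 0],
    [0.5, -3.0, 0, 0, 0, 0],
    [1.2, -2.0, 0, 0, 0, 0],
    [1.5, -1.0, 0, 0, 0, 0],
    [1.5, 0, 0, 0, 0, 0],
    [0.7, 0, 0, 0, 0, 0],
  ],
)

```text
clock: 13.0
tool_pos: [0.4436, 0.1599, 0.2061]
orientation: [[0.987, 0.163, 0.001], [0.163, -0.987, 0.001], [0.001, -0.0, -1.0]]
wrist_force: [-0.3, -0.9, 0.2]
finger_gap: 0.0195
grip_force: 15.0
```

Emit:
apply_moves(
  commands=[
    [0, 0, 0, 0, 0, 0],
    [0, 0, 0, 0, 0, 0],
  ],
)

```text
clock: 13.17
tool_pos: [0.4423, 0.1581, 0.2055]
orientation: [[0.987, 0.16, -0.001], [0.16, -0.987, -0.0], [-0.001, -0.0, -1.0]]
wrist_force: [-1.0, -0.3, -1.1]
finger_gap: 0.0186
grip_force: 15.0
```

```bash
python3 - <<'E'
from h import *
np.set_printoptions(precision=4,suppress=True)
d=shot("wrist","w6.png"); T=pose(); print(T[:3], r.state()["finger_gap"])
for n,z in dict(gauge_base=0,bridge=.02,index_line=.022,pointer=.0245,cup_floor=.0325,t_bar=.0655).items():
    for o in r.spot_point("wrist",n)[:3]:
        u,v=px(o["at"]); print(n,round(o["conf"],2),round(u),round(v),at_z(d,u,v,z))
E
```

```text
[[ 0.9871  0.1602 -0.0009  0.4421]
 [ 0.1602 -0.9871 -0.0001  0.1579]
 [-0.0009 -0.0001 -1.      0.2055]] 0.018830201450628005
index_line 0.8 327 31 [0.5812 0.1742 0.022 ]
t_bar 0.88 352 98 [0.5214 0.1424 0.0655]
```

View pics/w6.png

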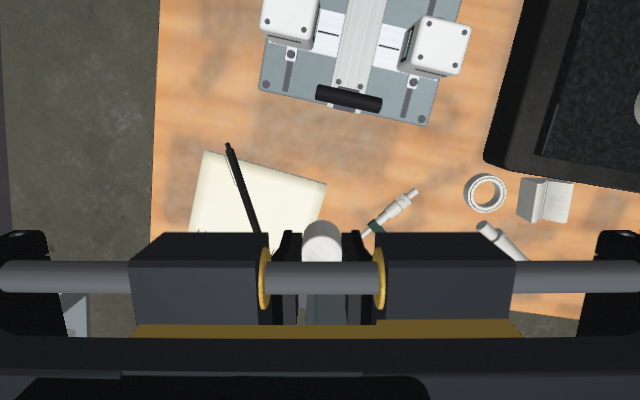

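The view shows the roller held at (321,240), the T-bar at (349,98), index lines at about (327,31), and the gauge yawed about -4°. I'll move nearer and turn to match it.

Emit:
apply_moves(
  commands=[
    [1.5, 0.5, 0, 0, 0, 0],
    [2.5, 0.9, 0, 0, 0, 0],
    [2.8, 1.0, 0, 0, 0, 0],
    [2.5, 0.9, 0, 0, 0, 0],
    [2.0, 0.7, 0, 0, 0, 0],
    [0, 0, 0, 0, 0, 6.6],
    [0, 0, 0, 0, 0, 6.6],
    [0, 0, 0, 0, 0, 0],
    [0, 0, 0, 0, 0, 0],
  ],
)

```text
clock: 14.27
tool_pos: [0.5605, 0.1366, 0.2055]
orientation: [[0.998, -0.066, -0.0], [-0.066, -0.998, 0.0], [-0.0, 0.0, -1.0]]
wrist_force: [-0.8, -0.2, -1.2]
finger_gap: 0.0193
grip_force: 15.0
```

```bash
python3 - <<'E'
from h import *
np.set_printoptions(precision=4,suppress=True)
d=shot("wrist","w7.png"); T=pose(); print(T[:3], r.state()["finger_gap"])
for n,z in dict(gauge_base=0,bridge=.02,index_line=.022,pointer=.0245,cup_floor=.0325,t_bar=.0655).items():
    for o in r.spot_point("wrist",n)[:3]:
        u,v=px(o["at"]); print(n,round(o["conf"],2),round(u),round(v),at_z(d,u,v,z))
cv2.imwrite("pics/w7c.png",cv2.resize(d["img"][0:300,160:480],(640,600))[:,:,::-1])
E
```

```text
[[ 0.9979 -0.0655 -0.0001  0.5604]
 [-0.0655 -0.9979  0.      0.1367]
 [-0.0001 -0.     -1.      0.2056]] 0.019222090224204444
gauge_base 0.72 315 132 [0.6021 0.1403 0.    ]
index_line 0.91 287 159 [0.5772 0.172  0.022 ]
pointer 0.83 279 91 [0.6468 0.1727 0.0245]
cup_floor 0.6 311 89 [0.646  0.1406 0.0325]
t_bar 0.69 315 223 [0.5186 0.1452 0.0655]
```

View pics/w7c.png

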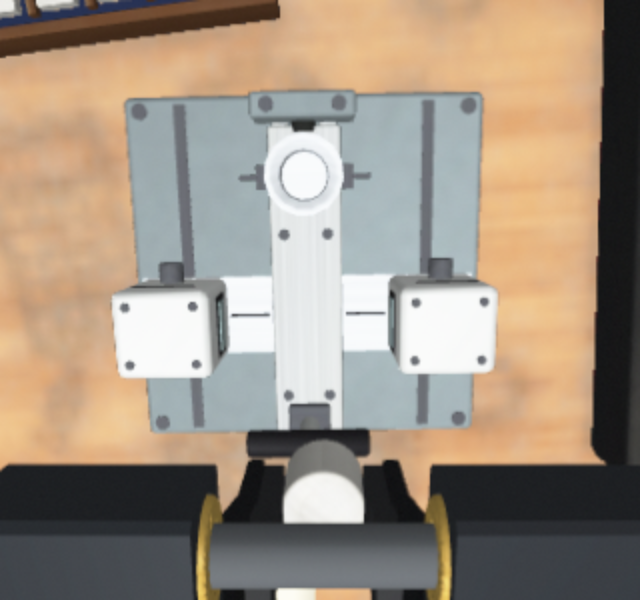

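The wrist view shows the cup at crop (304,174), pointer tips at (242,178) and (370,175), index lines at y≈314, the T-bar at (309,443), and the roller gripped upright at (324,490). Next I'll measure the cup centre and yaw precisely.

```bash
cat > cup.py <<'E'
from h import *
np.set_printoptions(precision=4,suppress=True)
def cup(d,guess):
    """fit circle of rim (r=19.5mm, z=.0475): sample radial outward gradient"""
    g=cv2.GaussianBlur(cv2.cvtColor(d["img"],cv2.COLOR_RGB2GRAY),(3,3),0).astype(float)
    from scipy.ndimage import map_coordinates as mc
    best=None; a=np.linspace(0,2*np.pi,72,endpoint=False)
    def ring(c,rad): 
        P=np.array([proj(d,[c[0]+rad*np.cos(t),c[1]+rad*np.sin(t),.0475]) for t in a]); return mc(g,[P[:,1],P[:,0]],order=1)
    for s,st in((.006,.001),(.001,.00025)):
        best=None; R=np.arange(-s,s+st/2,st)
        for dx in R:
            for dy in R:
                c=(guess[0]+dx,guess[1]+dy)
                q=np.median(ring(c,.0185)-ring(c,.0208)) + np.mean(np.clip(ring(c,.0185)-ring(c,.0208),0,60))
                if best is None or q>best[0]: best=(q,c)
        guess=best[1]
    return best
E
python3 - <<'E'
from cup import *
d=shot("wrist"); T=pose(); I=np.linalg.inv(T)
p=at_z(d,312,87,.0475); print("seed",p)
q,c=cup(d,p); print("cup",q,c,"tool",(I@[*c,.0475,1])[:3])
im=d["img"].astype(int)
# index line ends & pointers dark pixels -> angle
g=im.max(2)
def line(u0,u1,v0,v1,th,z):
    vs,us=np.nonzero(g[v0:v1,u0:u1]<th); P=np.array([at_z(d,u+u0,v+v0,z) for u,v in zip(us,vs)]); return P
for nm,a in dict(idx_l=(276,296,153,162,110,.0215),idx_r=(332,354,153,162,110,.0215),pt_l=(279,287,84,94,125,.0245),pt_r=(339,346,83,93,125,.0245)).items():
    P=line(*a); print(nm,len(P),P.mean(0),P.min(0),P.max(0)) if len(P) else print(nm,0)
m=((g<60)); vs,us=np.nonzero(m[210:232,280:348]); f=np.polyfit(us,vs,1); print("bar px",us.min()+280,us.max()+280,vs.mean()+210,np.degrees(np.arctan(f[0])))
E
```

```text
seed [0.6474 0.1391 0.0475]
cup 78.89817617636116 (np.float64(0.6476640525725601), np.float64(0.13964118176533347)) tool [ 0.0867 -0.0088  0.1583]
idx_l 8 [0.5793 0.1703 0.0215] [0.5789 0.1653 0.0215] [0.5802 0.1833 0.0215]
idx_r 11 [0.5762 0.1089 0.0215] [0.5758 0.1036 0.0215] [0.5765 0.1142 0.0215]
pt_l 7 [0.6487 0.169  0.0245] [0.6485 0.166  0.0245] [0.6489 0.172  0.0245]
pt_r 5 [0.6457 0.1106 0.0245] [0.6455 0.1086 0.0245] [0.6458 0.1126 0.0245]
bar px 284 344 220.28721541155866 -2.8162561040358907
```

Emit:
apply_moves(
  commands=[
    [1.5, -0.15, 0, 0, 0, 0],
    [2.5, -0.25, 0, 0, 0, 0],
    [2.5, -0.25, 1.0, 0, 0, 0],
    [1.5, -0.15, 2.0, 0, 0, 0],
    [0.67, -0.08, 2.5, 0, 0, -0.9],
    [0, 0, 2.5, 0, 0, 0],
    [0, 0, 2.5, 0, 0, 0],
    [0, 0, 2.0, 0, 0, 0],
    [0, 0, 1.25, 0, 0, 0],
    [0, 0, 0, 0, 0, 0],
    [0, 0, 0, 0, 0, 0],
    [0, 0, 0, 0, 0, 0],
    [0, 0, 0, 0, 0, 0],
  ],
)

```text
clock: 15.75
tool_pos: [0.6494, 0.1397, 0.0705]
orientation: [[0.999, -0.053, 0.004], [-0.053, -0.999, 0.0], [0.004, -0.001, -1.0]]
wrist_force: [0.3, 0.2, -0.1]
finger_gap: 0.0189
grip_force: 15.0
```

```bash
python3 - <<'E'
from cup import *
for i in range(2):
    d=shot("wrist","w8.png"); T=pose(); I=np.linalg.inv(T); print(T[:3,3],r.state()["finger_gap"])
    q,c=cup(d,(0.6477,.1397)); print("cup",q,c,"tool",(I@[*c,.0475,1])[:3])
# roller blob: bright column below? bounds of roller & cup, by depth
D=d["depth"]; P=[]
for v in range(190,262,2):
    for u in range(285,360,2):
        if D[v,u]>0:
            t=(I@np.append(at_depth(d,u,v),1))[:3]
            P.append((u,v,*t))
P=np.array(P); k=(P[:,4]<.012)&(P[:,4]>-.028)&(abs(P[:,3])<.013)&(abs(P[:,2])<.014)
print(k.sum(), P[k][:,2:].min(0),P[k][:,2:].max(0)); 
Q=P[k]; 
for z in np.arange(-.026,.012,.004):
    s=Q[(Q[:,4]>=z)&(Q[:,4]<z+.004)]
    if len(s): print(round(z,3),len(s),"x max",s[:,2].max().round(4),"y",s[:,3].min().round(4),s[:,3].max().round(4))
E
```

```text
[0.6492 0.1397 0.0704] 0.01925657672575248
cup 73.5920183627375 (np.float64(0.6484500000000001), np.float64(0.13945)) tool [-0.0009  0.0003  0.0229]
[0.649  0.1397 0.0701] 0.01927308751978353
cup 73.84059854782342 (np.float64(0.6484500000000001), np.float64(0.13945)) tool [-0.0006  0.0003  0.0226]
129 [ 0.0024 -0.0121 -0.028 ] [ 0.011   0.0123 -0.0087]
-0.026 31 x max 0.011 y -0.0092 0.0123
-0.022 24 x max 0.0108 y -0.0085 0.0097
-0.018 22 x max 0.0109 y -0.0089 0.0099
-0.014 21 x max 0.0108 y -0.008 0.0101
-0.01 6 x max 0.0108 y -0.0092 0.0069
```

Emit:
apply_moves(
  commands=[
    [0, 0, 0.6, 0, 0, 0],
    [0, 0, 0.7, 0, 0, 0],
    [0, 0, 0.6, 0, 0, 0],
    [0, 0, 0.3, 0, 0, 0],
    [0, 0, 0, 0, 0, 0],
    [0, 0, 0, 0, 0, 0],
    [0, 0, 0, 0, 0, 0],
    [0, 0, 0, 0, 0, 0],
  ],
)

```text
clock: 16.52
tool_pos: [0.6481, 0.1395, 0.0465]
orientation: [[0.999, -0.053, 0.001], [-0.053, -0.999, 0.0], [0.001, -0.0, -1.0]]
wrist_force: [-0.2, 0.2, 0.1]
finger_gap: 0.0193
grip_force: 15.0
```

```bash
python3 - <<'E'
from cup import *
for i in range(2):
    d=shot("wrist","w9.png"); T=pose(); I=np.linalg.inv(T); print(T[:3,3],r.state()["finger_gap"],T[:3,2])
    q,c=cup(d,(0.6477,.1397)); print("cup",q,c,"tool",(I@[*c,.0475,1])[:3])
D=d["depth"]; P=np.array([(u,v,*(I@np.append(at_depth(d,u,v),1))[:3]) for v in range(196,256) for u in range(285,360) if D[v,u]>0])
k=(P[:,4]<-.009)&(P[:,4]>-.026)&(abs(P[:,3])<.0095)&(abs(P[:,2])<.014); Q=P[k]
from scipy.optimize import least_squares
s=least_squares(lambda p:np.hypot(Q[:,2]-p[0]-p[2]*Q[:,4],Q[:,3]-p[1]-p[3]*Q[:,4])-.010,[0,0,0,0],loss="soft_l1",f_scale=.0005); print(k.sum(),"axis at z=-.007:",s.x[:2]-.007*s.x[2:],"tilt deg",np.degrees(s.x[2:]))
E
```

```text
[0.6481 0.1395 0.0465] 0.019187417489765126 [ 0.0007  0.0001 -1.    ]
cup 72.69801223245747 (np.float64(0.64895), np.float64(0.13945)) tool [ 0.0009  0.0001 -0.001 ]
[0.6481 0.1396 0.0466] 0.01915756756495376 [ 0.0007  0.0001 -1.    ]
cup 73.51273296662225 (np.float64(0.64895), np.float64(0.13945)) tool [ 0.0009  0.0001 -0.0009]
381 axis at z=-.007: [0.0004 0.0009] tilt deg [-0.3738  0.6064]
```

Emit:
apply_moves(
  commands=[
    [0.05, -0.04, 0.2, 0, 0, 0],
    [0, 0, 0.3, 0, 0, 0],
    [0, 0, 0.3, 0, 0, 0],
    [0, 0, 0.3, 0, 0, 0],
    [0, 0, 0.3, 0, 0, 0],
    [0, 0, 0.2, 0, 0, 0],
    [0, 0, 0, 0, 0, 0],
    [0, 0, 0, 0, 0, 0],
  ],
)

```text
clock: 17.28
tool_pos: [0.648, 0.1399, 0.0298]
orientation: [[0.999, -0.053, -0.001], [-0.053, -0.999, -0.0], [-0.001, 0.0, -1.0]]
wrist_force: [-1.0, 0.6, -1.8]
finger_gap: 0.0191
grip_force: 15.0
```

Emit:
apply_moves(
  commands=[
    [0, 0, 0.1, 0, 0, 0],
    [0, 0, 0.1, 0, 0, 0],
    [0, 0, 0.1, 0, 0, 0],
    [0, 0, 0, 0, 0, 0],
    [0, 0, 0, 0, 0, 0],
  ],
)

```text
clock: 17.7
tool_pos: [0.6482, 0.1399, 0.0271]
orientation: [[0.999, -0.053, -0.0], [-0.053, -0.999, 0.0], [-0.0, -0.0, -1.0]]
wrist_force: [-1.5, -0.0, -0.2]
finger_gap: 0.019
grip_force: 15.0
```

Emit:
apply_moves(
  commands=[
    [0, 0, 0.05, 0, 0, 0],
    [0, 0, 0.05, 0, 0, 0],
    [0, 0, 0, 0, 0, 0],
    [0, 0, 0, 0, 0, 0],
  ],
)

```text
clock: 18.03
tool_pos: [0.6482, 0.1399, 0.0261]
orientation: [[0.999, -0.053, -0.0], [-0.053, -0.999, 0.0], [-0.0, -0.0, -1.0]]
wrist_force: [-2.0, 0.7, 0.1]
finger_gap: 0.0194
grip_force: 15.0
```

Emit:
apply_moves(
  commands=[
    [0, 0, 0.05, 0, 0, 0],
    [0, 0, 0, 0, 0, 0],
    [0, 0, 0, 0, 0, 0],
  ],
)

```text
clock: 18.28
tool_pos: [0.6482, 0.1399, 0.0257]
orientation: [[0.999, -0.053, -0.0], [-0.053, -0.999, 0.0], [-0.0, -0.0, -1.0]]
wrist_force: [-3.2, 0.3, 0.6]
finger_gap: 0.0191
grip_force: 15.0
```

Emit:
apply_moves(
  commands=[
    [0, 0, 0.05, 0, 0, 0],
    [0, 0, 0, 0, 0, 0],
    [0, 0, 0, 0, 0, 0],
  ],
)

```text
clock: 18.53
tool_pos: [0.6483, 0.14, 0.0256]
orientation: [[0.999, -0.053, 0.0], [-0.053, -0.999, 0.0], [-0.0, -0.0, -1.0]]
wrist_force: [-4.5, 0.8, 4.4]
finger_gap: 0.0191
grip_force: 15.0
```

Emit:
apply_moves(
  commands=[
    [-0.06, 0, 0, 0, 0, 0],
    [0, 0, 0, 0, 0, 0],
    [0, 0, 0, 0, 0, 0],
  ],
)

```text
clock: 18.78
tool_pos: [0.6481, 0.14, 0.0255]
orientation: [[0.999, -0.053, 0.001], [-0.053, -0.999, 0.0], [0.001, -0.0, -1.0]]
wrist_force: [-2.6, -0.4, 3.5]
finger_gap: 0.019
grip_force: 15.0
```

Emit:
apply_moves(
  commands=[
    [0, 0, 0, 0, 0, 0],
    [0, 0, 0, 0, 0, 0],
    [0, 0, 0, 0, 0, 0],
  ],
  jaw=2.6,
)

```text
clock: 19.03
tool_pos: [0.6481, 0.1398, 0.025]
orientation: [[0.999, -0.053, 0.001], [-0.053, -0.999, -0.0], [0.001, 0.0, -1.0]]
wrist_force: [0.6, -0.2, 1.6]
finger_gap: 0.0251
grip_force: 0.6
```

Emit:
apply_moves(
  commands=[
    [0, 0, 0, 0, 0, 0],
    [0, 0, 0, 0, 0, 0],
    [0, 0, 0, 0, 0, 0],
    [0, 0, 0, 0, 0, 0],
  ],
  jaw=4.0,
)

```text
clock: 19.37
tool_pos: [0.6476, 0.1398, 0.025]
orientation: [[0.999, -0.053, -0.0], [-0.053, -0.999, -0.0], [-0.0, 0.0, -1.0]]
wrist_force: [1.0, -0.2, 0.6]
finger_gap: 0.0386
grip_force: 0.0
```

Emit:
apply_moves(
  commands=[
    [0, 0, -0.5, 0, 0, 0],
    [0, 0, -1.0, 0, 0, 0],
    [0, 0, -2.0, 0, 0, 0],
    [0, 0, -2.5, 0, 0, 0],
    [0, 0, -2.5, 0, 0, 0],
    [-1.0, 0, -2.5, 0, 0, 0],
    [-2.0, 0, -2.0, 0, 0, 0],
    [-2.5, 0, -1.0, 0, 0, 0],
    [-2.5, 0, 0, 0, 0, 0],
    [-1.5, 0, 0, 0, 0, 0],
    [0, 0, 0, 0, 0, 0],
    [0, 0, 0, 0, 0, 0],
  ],
)

```text
clock: 20.37
tool_pos: [0.5531, 0.1452, 0.1664]
orientation: [[0.999, -0.053, 0.002], [-0.053, -0.999, 0.0], [0.002, -0.0, -1.0]]
wrist_force: [0.2, 0.2, 0.1]
finger_gap: 0.0399
grip_force: 0.0
```

```bash
python3 - <<'E'
from cup import *
d=shot("wrist","w10.png"); T=pose(); I=np.linalg.inv(T); print(T[:3])
q,c=cup(d,(0.6485,.1397)); print("cup",q,c)
u,v=proj(d,[*c,.0565]); print(u,v)
# depth world heights across the cup
for dv in (-14,-6,-3,0,3,6,14):
    print([tuple((1000*at_depth(d,u+du,v+dv)).round(0).astype(int)) for du in(-14,-9,-5,0,5,9,14)])
for n,z in dict(index_line=.022,pointer=.0245,t_bar=.0655).items():
    for o in r.spot_point("wrist",n)[:2]:
        a,b=px(o["at"]); print(n,round(o["conf"],2),round(a),round(b),at_z(d,a,b,z))
cv2.imwrite("pics/w10c.png",cv2.resize(d["img"][0:280,180:460],(600,600),interpolation=cv2.INTER_CUBIC)[:,:,::-1])
E
```

```text
[[ 0.9986 -0.0532  0.0021  0.5537]
 [-0.0532 -0.9986  0.0002  0.145 ]
 [ 0.002  -0.0003 -1.      0.1662]]
cup 84.39576782470627 (np.float64(0.6475), np.float64(0.1397))
321.23268645527384 73.66709600763565
[(np.int64(660), np.int64(151), np.int64(48)), (np.int64(660), np.int64(147), np.int64(46)), (np.int64(660), np.int64(143), np.int64(44)), (np.int64(658), np.int64(139), np.int64(57)), (np.int64(658), np.int64(135), np.int64(58)), (np.int64(659), np.int64(132), np.int64(46)), (np.int64(659), np.int64(128), np.int64(47))]
[(np.int64(654), np.int64(151), np.int64(46)), (np.int64(652), np.int64(147), np.int64(57)), (np.int64(652), np.int64(143), np.int64(57)), (np.int64(652), np.int64(139), np.int64(60)), (np.int64(652), np.int64(135), np.int64(57)), (np.int64(651), np.int64(132), np.int64(59)), (np.int64(653), np.int64(128), np.int64(45))]
[(np.int64(652), np.int64(151), np.int64(45)), (np.int64(650), np.int64(147), np.int64(59)), (np.int64(650), np.int64(144), np.int64(59)), (np.int64(622), np.int64(141), np.int64(352)), (np.int64(649), np.int64(136), np.int64(58)), (np.int64(649), 
[... 799 characters left out ...]
 np.int64(57)), (np.int64(643), np.int64(144), np.int64(58)), (np.int64(643), np.int64(140), np.int64(58)), (np.int64(643), np.int64(136), np.int64(57)), (np.int64(642), np.int64(133), np.int64(59)), (np.int64(643), np.int64(128), np.int64(46))]
[(np.int64(638), np.int64(152), np.int64(49)), (np.int64(638), np.int64(148), np.int64(45)), (np.int64(638), np.int64(145), np.int64(33)), (np.int64(638), np.int64(140), np.int64(33)), (np.int64(638), np.int64(136), np.int64(33)), (np.int64(637), np.int64(133), np.int64(46)), (np.int64(637), np.int64(129), np.int64(48))]
index_line 0.65 290 153 [0.5805 0.1733 0.022 ]
pointer 0.62 290 78 [0.6481 0.1678 0.0245]
t_bar 0.91 327 225 [0.5222 0.1409 0.0655]
```

Depth across the cup gives a flat top at 57 mm, so the roller is seated upright and released. Next is the T-bar, with a 90° turn so the fingers close along the slide's travel.

```bash
python3 - <<'E'
from cup import *
print(np.array(r.state()["q"]))
d=shot("wrist"); T=pose(); I=np.linalg.inv(T); g=d["img"].max(2)
u0,v0=proj(d,[.521,.1435,.0655]); print(u0,v0)
D=d["depth"]; P=[]
for v in range(int(v0)-30,int(v0)+15):
    for u in range(int(u0)-60,int(u0)+60):
        if D[v,u]>0 and g[v,u]<70:
            w=at_depth(d,u,v)
            if .058<w[2]<.08: P.append((*w,u,v))
P=np.array(P); print(len(P),P.min(0),P.max(0),np.median(P,0))
e=P[:,:2]-P[:,:2].mean(0); U,S,V=np.linalg.svd(e,full_matrices=False); print(V[0],np.degrees(np.arctan2(V[0][1],V[0][0])),S)
t=P[P[:,2]>np.percentile(P[:,2],85)]; print("crest",t.mean(0))
a=e@V[0]; print("len",np.percentile(a,[1,99]), P[:,:2].mean(0)+V[0]*np.percentile(a,[1,99]).mean())
E
```

```text
[ 6.7643  6.9788 97.6301 -0.0018 75.3663 99.8441]
324.1636274553692 227.34866839371185
1029 [  0.5148   0.1163   0.0649 287.     221.    ] [  0.5289   0.1752   0.0752 356.     235.    ] [  0.523    0.146    0.0722 321.     228.    ]
[-0.0524 -0.9986] -93.00080902373725 [0.5435 0.1065]
crest [  0.5207   0.1454   0.0737 321.9677 231.1226]
len [-0.0289  0.0286] [0.5227 0.1461]
```

Emit:
apply_moves(
  commands=[
    [0, 0, 0, 0, 0, -6.9],
    [0, 0, 0, 0, 0, -6.9],
    [0, 0, 0, 0, 0, -6.9],
    [0, 0, 0, 0, 0, -6.9],
    [0, 0, 0, 0, 0, -6.9],
    [0, 0, 0, 0, 0, -6.9],
    [0, 0, 0, 0, 0, -6.9],
    [0, 0, 0, 0, 0, -6.9],
    [0, 0, 0, 0, 0, -6.9],
    [0, 0, 0, 0, 0, -6.9],
    [0, 0, 0, 0, 0, -6.9],
    [0, 0, 0, 0, 0, -6.9],
    [0, 0, 0, 0, 0, -7.1],
    [0, -1.5, 0, 0, 0, 0],
    [0, -1.5, 0, 0, 0, 0],
    [0, 0, 0, 0, 0, 0],
    [0, 0, 0, 0, 0, 0],
    [0, 0, 0, 0, 0, 0],
  ],
)

```text
clock: 22.12
tool_pos: [0.5238, 0.1466, 0.1653]
orientation: [[0.055, 0.998, 0.001], [0.998, -0.055, 0.0], [0.0, 0.001, -1.0]]
wrist_force: [-0.1, -0.7, 1.3]
finger_gap: 0.0402
grip_force: 0.0
```

```bash
python3 - <<'E'
from cup import *
d=shot("wrist"); T=pose(); I=np.linalg.inv(T); print(T[:3])
b=np.array([.5207,.1463,.0655,1]); print("bar in tool",I@b, "yaw",np.degrees(np.arctan2(T[1,0],T[0,0])))
E
```

```text
[[ 0.0553  0.9985  0.0007  0.5238]
 [ 0.9985 -0.0553  0.      0.1465]
 [ 0.0001  0.0007 -1.      0.1653]]
bar in tool [-0.0004 -0.0032  0.0998  1.    ] yaw 86.82903242702831
```

Shift -3 mm in tool y and go down 13.5 cm to put the fingertips about 12 mm below the bar axis.

Emit:
apply_moves(
  commands=[
    [0, -0.3, 0.5, 0, 0, 0],
    [0, 0, 1.5, 0, 0, 0],
    [0, 0, 2.0, 0, 0, 0],
    [0, 0, 2.0, 0, 0, 0],
    [0, 0, 2.0, 0, 0, 0],
    [0, 0, 2.0, 0, 0, 0],
    [0, 0, 1.5, 0, 0, 0],
    [0, 0, 1.2, 0, 0, 0],
    [0, 0, 0.8, 0, 0, 0],
    [0, 0, 0, 0, 0, 0],
    [0, 0, 0, 0, 0, 0],
    [0, 0, 0, 0, 0, 0],
  ],
)

```text
clock: 23.17
tool_pos: [0.5208, 0.147, 0.0311]
orientation: [[0.055, 0.998, 0.002], [0.998, -0.055, 0.0], [0.0, 0.002, -1.0]]
wrist_force: [-0.2, -0.1, -0.2]
finger_gap: 0.0407
grip_force: 0.0
```

Emit:
apply_moves(
  commands=[
    [0, 0, 0, 0, 0, 0],
    [0, 0, 0, 0, 0, 0],
    [0, 0, 0, 0, 0, 0],
    [0, 0, 0, 0, 0, 0],
    [0, 0, 0, 0, 0, 0],
    [0, 0, 0, 0, 0, 0],
    [0, 0, 0, 0, 0, 0],
  ],
  jaw=0.8,
  squeeze=25,
)

```text
clock: 23.75
tool_pos: [0.5208, 0.1468, 0.0305]
orientation: [[0.055, 0.998, 0.002], [0.998, -0.055, 0.0], [0.0, 0.002, -1.0]]
wrist_force: [2.9, -0.5, -0.8]
finger_gap: 0.0126
grip_force: 25.0
```

```bash
cat > gap.py <<'E'
from h import *
from scipy.optimize import least_squares
np.set_printoptions(precision=4,suppress=True)
def gap(tag):
    d=shot("wrist",tag); s=r.state(); T=pose(); x=np.array([.9986,-.053,0])
    print(s["clock"],T[:3,3],s["finger_gap"],s["grip_force"],s["wrist_force"])
    for n,z in dict(index_line=.022,pointer=.0245,cup_floor=.0325).items():
        for o in r.spot_point("wrist",n)[:2]:
            a,b=px(o["at"]); w=at_z(d,a,b,z); print(n,round(o["conf"],2),round(a),round(b),w,"x_base",w@x)
    return d
E
python3 -c "from gap import *; gap('w12.png')"
```

```text
23.8 [0.5208 0.1468 0.0305] 0.013289368648122434 24.998848736286163 [ 3.5322 -0.2528 -0.7945]
index_line 0.71 423 178 [0.5797 0.1733 0.022 ] x_base 0.5697197133294266
pointer 0.82 543 178 [0.6476 0.1697 0.0245] x_base 0.6376581433691488
cup_floor 0.85 544 233 [0.6465 0.1396 0.0325] x_base 0.638198025345608
```

Bar held. I'll pull 60 mm smoothly, then measure.

Emit:
apply_moves(
  commands=[
    [0, -0.1, 0, 0, 0, 0],
    [0, -0.2, 0, 0, 0, 0],
    [0, -0.3, 0, 0, 0, 0],
    [0, -0.4, 0, 0, 0, 0],
    [0, -0.4, 0, 0, 0, 0],
    [0, -0.4, 0, 0, 0, 0],
    [0, -0.4, 0, 0, 0, 0],
    [0, -0.4, 0, 0, 0, 0],
    [0, -0.4, 0, 0, 0, 0],
    [0, -0.4, 0, 0, 0, 0],
    [0, -0.4, 0, 0, 0, 0],
    [0, -0.4, 0, 0, 0, 0],
    [0, -0.4, 0, 0, 0, 0],
    [0, -0.4, 0, 0, 0, 0],
    [0, -0.4, 0, 0, 0, 0],
    [0, -0.3, 0, 0, 0, 0],
    [0, -0.2, 0, 0, 0, 0],
    [0, -0.1, 0, 0, 0, 0],
    [0, 0, 0, 0, 0, 0],
    [0, 0, 0, 0, 0, 0],
  ],
)

```text
clock: 25.62
tool_pos: [0.4607, 0.1498, 0.0305]
orientation: [[0.055, 0.998, 0.003], [0.998, -0.055, -0.0], [-0.0, 0.003, -1.0]]
wrist_force: [8.4, -1.2, -2.1]
finger_gap: 0.0132
grip_force: 25.0
```

```bash
python3 - <<'E'
from gap import *
d=gap('w13.png'); T=pose()
u,v=proj(d,[.578,.172,.0215]); print("line px",u,v)
cv2.imwrite("pics/w13c.png",cv2.resize(d["img"][140:260,420:640],(792,432),interpolation=cv2.INTER_CUBIC)[:,:,::-1])
E
```

```text
25.6667 [0.4608 0.1498 0.0305] 0.013268658485242727 24.99795287847519 [ 7.9842 -1.9772 -1.4202]
index_line 0.55 529 175 [0.5808 0.1744 0.022 ] x_base 0.5707043230972272
pointer 0.86 542 181 [0.5873 0.1711 0.0245] x_base 0.577458564911173
cup_floor 0.89 546 235 [0.588  0.1414 0.0325] x_base 0.5797271618262994
line px 523.4683251172283 179.5590197459352
```

```bash
python3 - <<'E'
import cv2
g=cv2.cvtColor(cv2.imread("pics/w13.png"),cv2.COLOR_BGR2GRAY)
print("     "," ".join(f"{u:3d}" for u in range(512,556)))
for v in range(164,204,3): print(v,":"," ".join(f"{x:3d}" for x in g[v,512:556]))
E
```

```text
512 513 514 515 516 517 518 519 520 521 522 523 524 525 526 527 528 529 530 531 532 533 534 535 536 537 538 539 540 541 542 543 544 545 546 547 548 549 550 551 552 553 554 555
164 : 227 227 225 224 224 223 223 225 224 223 224 224 221 182 123  92 109 112 113 114 115 117 118 121 122 123 125 127 129 131 132 135 136 138 138 141 143 142 143 143 143 143 143 143
167 : 228 227 225 224 223 224 224 225 225 225 226 227 227 226 224 206 110  38  60 164 223 222 211 150 110 111 110 111 116 116 117 119 119 122 123 125 126 129 130 131 133 133 135 136
170 : 228 226 225 224 224 224 225 225 225 224 227 228 226 225 224 197  34  37 120 204 224 226 228 227 225 224 223 222 221 220 219 219 179 169 134  86 110 113 114 115 117 119 120 122
173 : 227 225 225 224 224 226 225 226 226 226 227 227 226 224 216 151  37  60 159 225 225 227 228 227 225 223 222 222 221 221 222 223 224 224 224 226 225 225 225 223 221 221 221 216
176 : 227 225 225 224 224 225 226 225 226 227 227 227 226 225 206  72  38 114 201 225 226 228 229 226 225 224 222 222 221 221 223 120  56  85  87  85  88 186 225 223 222 223 223 224
179 : 226 225 
[... 923 characters left out ...]
26 228 229 229 228 227 221 113  39  81 175 227 227 229 218 141  66  83  89  89  89  87  88  89  88  89  89  88  89  88  89  89  89  89  89  88  95 154 228
197 : 226 227 227 227 227 227 228 229 229 228 227 227 227 229 229 228 227 229 230 200  78  73  90  92  91  93  93  92  91  91  90  91  92  92  90  91  91  90  91  91  91 121 208 229
200 : 113 112 114 112 113 113 114 113 113 113 114 113 112 114 114 112 113 114 115 103  80  84  90  90  90  90  89  89  90  89  88  89  90  89  90  89  89  90  89  89  89  86  86  87
203 : 162 161 162 162 162 163 161 162 161 162 162 163 162 162 163 163 163 163 163 163 164 163 163 164 164 156 153 151 138 132 128 125 143 149 167 185 184 171 167 156 154 155 145 140
```

```bash
cat >> gap.py <<'E'
def prof(d,rows,lo,hi):
    """sub-pixel centres of the dark line and grey pointer on rows"""
    g=cv2.cvtColor(d["img"],cv2.COLOR_RGB2GRAY).astype(float); x=np.array([.9986,-.053,0]); y=np.array([.053,.9986,0]); out=[]
    for v in rows:
        w=np.clip(222-g[v,lo:hi],0,None); w[w<15]=0
        n,l=cv2.connectedComponents((w>0).astype(np.uint8)[None])[:2]; l=l[0]
        cs=[((np.arange(lo,hi)*w)[l==i].sum()/w[l==i].sum(),(l==i).sum()) for i in range(1,n) if w[l==i].sum()>150]
        if len(cs)==2:
            L=at_z(d,cs[0][0],v,.022); P=at_z(d,cs[1][0],v,.0245)
            out.append((v,cs[0][0],cs[1][0],L@x,P@x,(P-L)@x*1000))
    return np.array(out)
E
python3 - <<'E'
from gap import *
d=shot("wrist"); o=prof(d,range(174,188),505,556); print(o); print(o[:,5].mean())
E
```

```text
[[174.     528.0657 545.3912   0.5701   0.5786   8.5183]
 [175.     527.9229 545.7354   0.5701   0.5789   8.8089]
 [176.     527.8477 545.6888   0.5701   0.5789   8.8326]
 [177.     527.6852 545.5389   0.5701   0.5789   8.8474]
 [178.     527.4906 545.2419   0.5701   0.5789   8.7953]
 [179.     527.4793 545.2834   0.5701   0.579    8.833 ]
 [180.     527.3544 544.9163   0.5702   0.5789   8.6988]
 [181.     527.1467 544.7853   0.5701   0.5789   8.7512]
 [182.     527.0106 544.7728   0.5701   0.579    8.831 ]
 [183.     526.8444 544.57     0.5701   0.5789   8.817 ]
 [184.     526.5725 544.2864   0.5701   0.5789   8.8181]
 [185.     526.5092 544.3043   0.5701   0.579    8.8729]
 [186.     526.37   544.0307   0.5701   0.5789   8.8015]
 [187.     526.1596 543.8202   0.5701   0.5789   8.8092]]
8.788220782949548
```

Emit:
apply_moves(
  commands=[
    [0, -0.1, 0, 0, 0, 0],
    [0, -0.2, 0, 0, 0, 0],
    [0, -0.2, 0, 0, 0, 0],
    [0, -0.2, 0, 0, 0, 0],
    [0, -0.1, 0, 0, 0, 0],
    [0, -0.05, 0, 0, 0, 0],
    [0, 0, 0, 0, 0, 0],
    [0, 0, 0, 0, 0, 0],
    [0, 0, 0, 0, 0, 0],
    [0, 0, 0, 0, 0, 0],
  ],
)

```text
clock: 26.7
tool_pos: [0.4525, 0.1502, 0.0305]
orientation: [[0.055, 0.998, 0.003], [0.998, -0.055, -0.0], [-0.0, 0.003, -1.0]]
wrist_force: [7.8, -2.4, -1.9]
finger_gap: 0.0132
grip_force: 25.0
```

```bash
python3 - <<'E'
from gap import *
d=gap("w14.png"); g=cv2.cvtColor(d["img"],cv2.COLOR_RGB2GRAY)
print("     "," ".join(f"{u:3d}" for u in range(518,560)))
for v in range(164,204,3): print(v,":"," ".join(f"{x:3d}" for x in g[v,518:560]))
cv2.imwrite("pics/w14c.png",cv2.resize(d["img"][130:270,440:640],(800,560),interpolation=cv2.INTER_CUBIC)[:,:,::-1])
E
```

```text
26.75 [0.4525 0.1502 0.0305] 0.012844372701564176 24.99798148870468 [ 8.6591 -1.8009 -1.8321]
pointer 0.73 544 181 [0.5801 0.1714 0.0245] x_base 0.5702201992248962
cup_floor 0.94 548 236 [0.5806 0.141  0.0325] x_base 0.5723221677392207
      518 519 520 521 522 523 524 525 526 527 528 529 530 531 532 533 534 535 536 537 538 539 540 541 542 543 544 545 546 547 548 549 550 551 552 553 554 555 556 557 558 559
164 : 223 224 224 224 224 224 224 224 225 226 224 223 222 222 222 223 223 223 223 223 222 219 217 193 142  94 104 109 111 112 113 114 115 117 118 120 122 124 124 126 127 131
167 : 224 224 225 224 224 224 224 225 226 225 224 223 221 222 223 223 224 223 224 225 225 224 223 222 128  46  36 169 222 223 224 221 217 170 171  92 115 106 110 111 113 114
170 : 225 224 224 224 224 223 224 225 226 225 224 223 222 223 223 224 224 224 225 226 225 223 223 187  91  36  78 218 222 224 226 226 224 223 221 220 219 219 220 221 220 218
173 : 225 225 225 225 224 224 225 226 226 224 223 223 223 223 224 224 224 224 226 226 225 224 223 138  50  37 169 220 223 225 227 225 224 222 221 220 219 219 221 222 22
[... 1045 characters left out ...]
 225
194 : 228 227 226 227 228 227 226 225 225 225 225 226 226 211 139  67  84  89  89  89  88  88  87  88  87  87  88  88  89  89  89  88  89  89  88  96 158 224 225 225 226 226
197 : 227 226 226 227 228 227 225 226 225 225 226 227 225 194  77  73  91  92  92  93  91  91  90  90  92  91  91  91  90  91  90  90  91  90  93 133 224 225 224 226 226 227
200 : 113 112 113 113 113 111 112 112 112 113 112 112 112 102  82  86  90  90  90  89  89  89  89  89  89  89  88  90  88  89  88  89  88  89  87  85  87  86  85  86  86  84
203 : 161 162 162 162 162 162 162 162 163 163 163 163 163 163 163 163 163 163 162 156 151 149 127 128 127 125 141 147 169 183 183 170 168 164 153 156 152 142 142 134 145 148
```

View pics/w14c.png

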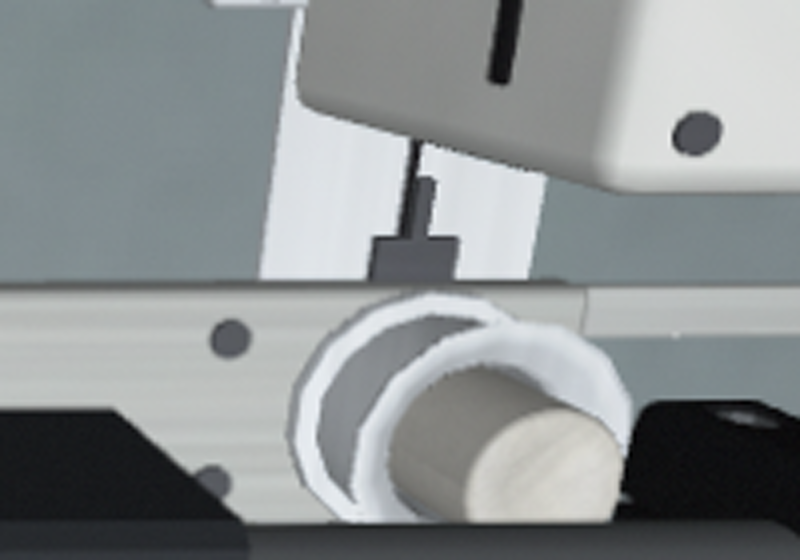

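The pointer tip (crop 427,178 and down) sits just right of the line (crop 413,145 and down), mostly from parallax. The roller stands in the cup. I'll compute the residual.

```bash
python3 - <<'E'
from gap import *
d=shot("wrist"); T=pose(); print(T[:3,3]); x=np.array([.9986,-.053,0])
g=cv2.cvtColor(d["img"],cv2.COLOR_RGB2GRAY).astype(float)
L=[]
for v in range(167,175):
    w=np.clip(215-g[v,536:549],0,None); L.append((v,(np.arange(536,549)*w).sum()/w.sum()))
L=np.array(L); X=[at_z(d,u,v,.022)@x for v,u in L]; print("line",np.mean(X),np.std(X))
E=[]
for v in range(177,187):   # right edge of pointer, half level 155
    k=np.nonzero(g[v,545:556]>155)[0][0]+545; E.append((v,k-1+(155-g[v,k-1])/(g[v,k]-g[v,k-1])))
for z in(.0235,.0245,.0255):
    print(z,"pointer right edge",np.mean([at_z(d,u,v,z)@x for v,u in E]))
import cv2 as c
b=c.cvtColor(c.imread("pics/w13.png"),c.COLOR_BGR2GRAY).astype(float)  # pointer edges in previous picture, width
for v in(178,182,185):
    r_=b[v,536:553]; h=r_<155; i=np.nonzero(h)[0]; 
    l=i[0]+536-(155-r_[i[0]])/(r_[i[0]-1]-r_[i[0]]); q=i[-1]+536+(155-r_[i[-1]])/(r_[i[-1]+1]-r_[i[-1]]); print(l,q,[ (at_z(d,q,v,.0245)-at_z(d,l,v,.0245))@x])
E
```

```text
[0.4525 0.1502 0.0305]
line 0.570271341165284 0.0003421325751099187
0.0235 pointer right edge 0.5730571478846656
0.0245 pointer right edge 0.5723816338690499
0.0255 pointer right edge 0.571706119853434
542.3586956521739 548.3454545454546 [np.float64(0.0034952889184848065)]
541.85 547.6666666666666 [np.float64(0.003405763679347551)]
541.438202247191 547.3425925925926 [np.float64(0.003464729822922382)]
```

Emit:
apply_moves(
  commands=[
    [0, -0.06, 0, 0, 0, 0],
    [0, 0, 0, 0, 0, 0],
    [0, 0, 0, 0, 0, 0],
    [0, 0, 0, 0, 0, 0],
    [0, 0, 0, 0, 0, 0],
    [0, 0, 0, 0, 0, 0],
  ],
)

```text
clock: 27.45
tool_pos: [0.452, 0.1503, 0.0305]
orientation: [[0.055, 0.998, 0.003], [0.998, -0.055, -0.0], [-0.0, 0.003, -1.0]]
wrist_force: [9.0, -2.5, -1.6]
finger_gap: 0.0129
grip_force: 25.0
```

```bash
python3 - <<'E'
from gap import *
d=shot("wrist","w15.png"); s=r.state(); print(s["tool_pos"],s["dq"],s["wrist_force"],s["grip_force"])
x=np.array([.9986,-.053,0]); g=cv2.cvtColor(d["img"],cv2.COLOR_RGB2GRAY).astype(float)
X=[]
for v in range(168,174):
    w=np.clip(215-g[v,536:549],0,None); X.append(at_z(d,(np.arange(536,549)*w).sum()/w.sum(),v,.022)@x)
E=[]
for v in range(177,187):
    k=np.nonzero(g[v,545:556]>155)[0][0]+545; E.append(at_z(d,k-1+(155-g[v,k-1])/(g[v,k]-g[v,k-1]),v,.0248)@x)
print("residual mm",1000*(np.mean(E)-.00135-np.mean(X)))
for c in("side","scene"):
    shot(c)
    print(c,[(round(o["conf"],2),px(o["at"])) for o in r.spot_point(c,"loupe")[:1]+r.spot_point(c,"v_block")[:1]+r.spot_point(c,"tray")[:1]])
E
```

```text
[0.452  0.1502 0.0305] [ 0.0012 -0.0863  0.0962 -0.0548 -0.1118  0.0022] [ 9.0747 -2.3728 -2.0679] 24.997960925102234
residual mm 0.10240791300764052
side [(0.81, (416.704, 239.32000000000002)), (0.68, (313.6, 229.48)), (0.64, (389.888, 274.8))]
scene [(0.51, (399.68000000000006, 230.6)), (0.51, (315.392, 244.20000000000002)), (0.91, (407.68, 259.28))]
```

On the line (residual about 0.1 mm), steady and held, with the bystanders where they were. Handing in.

```bash
python3 -c "
from rig import r
print(r.close_job())"
```

```text
the job is handed in; nothing more can be done
None
```

The roller is standing on the cup's floor, and the slide is held by its T-bar with the pointer on the line (about 0.1 mm off by the wrist camera); the job was handed in at about 28 s, with no verdict shown.

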